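Load the machine's tool rack in reverse order

ROBOT

A 6-joint arm with a two-finger parallel gripper is mounted at the origin on the work surface. World frame = base frame: x ahead of the robot, y to its left, z up, the work surface at z = 0. Lengths are in m, angles in degrees, forces in N, time in s.
With the tool pointing down it reaches from about 0.3 to 0.75 m from the base axis. Payload 8.5 kg.
Tool frame: the origin (TCP) lies between the finger pads; the fingertips stand nose_length ahead of it and the grasp point (between the pads) lies 5 mm behind it (nose_length is the distance from the TCP to the fingertips, in m); z points along the fingers, x is the direction in which the jaws open and shut, and the axes are right-handed (so a half turn about z gives the same grasp; the last joint's range is limited). The gripper opens to 85 mm and grips with 20 to 120 N. Pads are 22 mm wide; open, the fingers measure 114 mm over their backs; the gripper's body (76 mm by 85 mm) begins 54 mm behind the grasp point. The pads swing forward as they close: fully open they stand 13 mm farther back than shut.
Start: joints at [61.518, 21.807, 74.336, -0, 83.858, -12.336], TCP at [0.153, 0.528, 0.245] pointing down, gripper open.
Joint ranges: [-178.18, 178.18], [-50.72, 133.34], [12.68, 142.11], [-81.47, 261.47], [9.98, 163.14], [-165.26, 165.26]. Speed limits (degrees/s): [136.94, 136.94, 180, 180, 180, 180].

INTERFACE

Orientations are given as [roll, pitch, yaw] about the fixed x, y, z axes, in that order (R = Rz(yaw) Ry(pitch) Rx(roll)).
In Python, from plant import read_state, grab_frame, camera_params, sign_off, nose_length gives the robot as it stands.
- The arm moves only by the tool carry_out, never from a script. Its argument "motion" is a list of rows, each an object of numbers: "tx", "ty", "tz": the shift along the tool's x, y, z each as a share of 10 cm, from -1 to 1; "wx", "wy", "wz": the turn, a rotation vector about the tool's x, y, z each as a share of 0.5 rad, from -1 to 1; "grip": the closure, from 0 (fully open) to 1 (shut). A call has 1 to 5 rows; each row is the pose to reach, as a shift and turn from the pose commanded when the call began, along the tool's axes at that moment; what a row does not reach only later rows make up. A row lasts 1/8 s, in which the tool goes at most 62.5 mm and 10.7 degrees, less where a joint would pass 70% of its speed; a pose out of reach is approached as far as the arm can. A call with a number of a shift or a turn outside -1 to 1 is refused whole. A call with a gripper value outside its range is refused whole. The fingers move at their own pace and stop on an object; "force" is the grip in N (left out, the last holds). Time passes only in rows, so rows that repeat a pose let the fingers close. It gives the time, the measured TCP pose, the force and the opening at its end, in the units of the state.
- read_state(): the state, without advancing time (a new reading comes with each control period).
- grab_frame(name): name is "side" or "top" or "wrist"; returns the picture (420x560x3 uint8, blue, green, red); there is no depth.
- camera_params(name): a dict with "fx", "fy", "cx", "cy" (pixels), "distortion" ([k1, k2, p1, p2, k3] as OpenCV has them; the pictures are not rectified), "cam_to_world" (4x4, takes a point from camera to world coordinates). Camera axes: x right, y up, looking along -z (the intrinsics and any distortion apply to the point x, -y, -z); pixel columns grow to the right and rows downward; lengths in m; the calibration is good to about 2 mm. A picture is of the moment at which its call begins: read the wrist's pose just before it. camera_params takes no time and is no camera call; for the wrist camera it gives the pose at the moment of the call.
- sign_off(): hands the job in, once; it reports no verdict.
The state is a dict: "clock": time; "q": joint angles; "joint_vel": joint speeds; "joint_efforts": joint torques, N m; "tool_pos": TCP position; "eef_rot": TCP orientation; "force": force on the tool from outside, world axes, zero at the start; "wrist_torque": the same for the moment, N m; "width": opening from 0.0 (shut) to 1.0 (fully open).
Only numpy, scipy, OpenCV 4.12 (cv2) and the standard library are available. Lean on these libraries where they do the work, as an engineer would, in place of code of your own. Each camera call takes 0.05 s, during which the arm holds its last target. There are 200 camera calls.

TASK

Move the four tool holders one by one from the pocket blocks on the setup tray to the machine's tool rack, in reverse order: the tool that stood leftmost on the tray goes into the rightmost hole of the rack, the next one into the hole beside it, and so on. Lower each gently, without dropping it, until its flange rests on the rack's plate, and leave all four standing upright.

Things in the scene. Friction and masses are not known exactly. Their poses are not given: they have to be found in the camera images.
- facemill_grip (a point): Tool holder, 0.4-0.8 kg, round about its upright z axis: 57 mm tapered shank (31 mm wide at top, 13 mm at its end), flange 46 mm wide, 16 mm thick, on top a dark face-mill cylinder 50 mm wide (grip this) with five inserts, its flat top 22 mm above the point. Point: on the axis, 42 mm above the flange's underside, mid grip zone, 99 mm above the shank's end.
- drillchuck_grip (a point): Tool holder, 0.4-0.8 kg, round about its upright z axis: 57 mm tapered shank (31 mm wide at top, 13 mm at its end), flange 46 mm wide, 16 mm thick, on top a drill chuck, 40 mm wide (grip this) up to 16 mm above the point, then a cone and an 8 mm drill to 50 mm above it. Point: on the axis, 42 mm above the flange's underside, mid grip zone, 99 mm above the shank's end.
- endmill_grip (a point): Tool holder, 0.4-0.8 kg, round about its upright z axis: 57 mm tapered shank (31 mm wide at top, 13 mm at its end), flange 46 mm wide, 16 mm thick, on top a slim cylinder 29 mm wide (grip this) up to 24 mm above the point, then a 12 mm end mill to 46 mm above it. Point: on the axis, 42 mm above the flange's underside, mid grip zone, 99 mm above the shank's end.
- probe_grip (a point): Tool holder, 0.4-0.8 kg, round about its upright z axis: 57 mm tapered shank (31 mm wide at top, 13 mm at its end), flange 46 mm wide, 16 mm thick, on top a touch probe: pale drum 62 mm wide (grip this) 18 mm below to 24 mm above the point, thin white stylus to 45 mm above. Point: on the axis, 42 mm above the flange's underside, mid grip zone, 99 mm above the shank's end.
- pocket_a: Black pocket block (60 x 68 mm, 60 mm high), one of four alike, fixed in a row on the tray, with an upright hole 37 mm wide. The face mill starts in this one, so it marks that tool's old place. Origin: centre of its underside, 6 mm above the table; axes as the tray's; the flange seat is 60 mm above it.
- pocket_b: Black pocket block (60 x 68 mm, 60 mm high), one of four alike, fixed in a row on the tray, with an upright hole 37 mm wide. The drill chuck starts in this one, so it marks that tool's old place. Origin: centre of its underside, 6 mm above the table; axes as the tray's; the flange seat is 60 mm above it.
- pocket_c: Black pocket block (60 x 68 mm, 60 mm high), one of four alike, fixed in a row on the tray, with an upright hole 37 mm wide. The end mill starts in this one, so it marks that tool's old place. Origin: centre of its underside, 6 mm above the table; axes as the tray's; the flange seat is 60 mm above it.
- pocket_d: Black pocket block (60 x 68 mm, 60 mm high), one of four alike, fixed in a row on the tray, with an upright hole 37 mm wide. The touch probe starts in this one, so it marks that tool's old place. Origin: centre of its underside, 6 mm above the table; axes as the tray's; the flange seat is 60 mm above it.
- tray: Setup tray the tools come from: flat aluminium, 80 x 400 mm, fixed, with the pocket blocks in a row on it (centres at its x = 0, y = -112.5, -37.5, 37.5, 112.5 mm, in varying order). Origin: centre of its underside, on the table; y along the row to the robot's left, x away from the robot, turned up to 10 degrees. A loose nut lies on its left end.
- rack: Machine's tool rack the tools go to: fixed grey plate 70 x 400 mm, 12 mm thick, on blue end legs, four empty holes 37 mm wide (centres at its x = 0, y = -112.5, -37.5, 37.5, 112.5 mm; free below). Origin: on the table under its centre, plate top 66 mm above; y along the row to the robot's left, x away from the robot, turned up to 10 degrees.
Things that resemble listed ones, but are neither listed nor needed, are in the scene too. What is shaped like the part that bears drillchuck_grip but green or red is not meant.

How it is judged (in metres and radians):
At the end, for the whole second after the job is handed in: All four tools stand in the rack in reverse order (left on the tray = right on the rack), each within 10 mm of its hole's centre along and across the rack, flange seated within 6 mm of height, upright within 0.1 rad, released and at rest (below 0.03 m/s) (((y of pocket_a in the frame of tray between -0.1325 and -0.0925 m and y of facemill_grip in the frame of rack between 0.1025 and 0.1225 m) or (y of pocket_a in the frame of tray between -0.0575 and -0.0175 m and y of facemill_grip in the frame of rack between 0.0275 and 0.0475 m) or (y of pocket_a in the frame of tray between 0.0175 and 0.0575 m and y of facemill_grip in the frame of rack between -0.0475 and -0.0275 m) or (y of pocket_a in the frame of tray between 0.0925 and 0.1325 m and y of facemill_grip in the frame of rack between -0.1225 and -0.1025 m)) and x of facemill_grip in the frame of rack between -0.01 and 0.01 m and z of facemill_grip in the frame of rack between 0.102 and 0.114 m and angle between each of facemill_grip, drillchuck_grip, endmill_grip, probe_grip's own z axis and vertical below 0.1 rad and linear speed of each of facemill, drillchuck, endmill, probe below 0.03 m/s and ((y of pocket_b in the frame of tray between -0.1325 and -0.0925 m and y of drillchuck_grip in the frame of rack between 0.1025 and 0.1225 m) or (y of pocket_b in the frame of tray between -0.0575 and -0.0175 m and y of drillchuck_grip in the frame of rack between 0.0275 and 0.0475 m) or (y of pocket_b in the frame of tray between 0.0175 and 0.0575 m and y of drillchuck_grip in the frame of rack between -0.0475 and -0.0275 m) or (y of pocket_b in the frame of tray between 0.0925 and 0.1325 m and y of drillchuck_grip in the frame of rack between -0.1225 and -0.1025 m)) and x of drillchuck_grip in the frame of rack between -0.01 and 0.01 m and z of drillchuck_grip in the frame of rack between 0.102 and 0.114 m and ((y of pocket_c in the frame of tray between -0.1325 and -0.0925 m and y of endmill_grip in the frame of rack between 0.1025 and 0.1225 m) or (y of pocket_c in the frame of tray between -0.0575 and -0.0175 m and y of endmill_grip in the frame of rack between 0.0275 and 0.0475 m) or (y of pocket_c in the frame of tray between 0.0175 and 0.0575 m and y of endmill_grip in the frame of rack between -0.0475 and -0.0275 m) or (y of pocket_c in the frame of tray between 0.0925 and 0.1325 m and y of endmill_grip in the frame of rack between -0.1225 and -0.1025 m)) and x of endmill_grip in the frame of rack between -0.01 and 0.01 m and z of endmill_grip in the frame of rack between 0.102 and 0.114 m and ((y of pocket_d in the frame of tray between -0.1325 and -0.0925 m and y of probe_grip in the frame of rack between 0.1025 and 0.1225 m) or (y of pocket_d in the frame of tray between -0.0575 and -0.0175 m and y of probe_grip in the frame of rack between 0.0275 and 0.0475 m) or (y of pocket_d in the frame of tray between 0.0175 and 0.0575 m and y of probe_grip in the frame of rack between -0.0475 and -0.0275 m) or (y of pocket_d in the frame of tray between 0.0925 and 0.1325 m and y of probe_grip in the frame of rack between -0.1225 and -0.1025 m)) and x of probe_grip in the frame of rack between -0.01 and 0.01 m and z of probe_grip in the frame of rack between 0.102 and 0.114 m); the robot touches nothing.
It fails at once if the facemill is dropped into the rack (faster than 0.6 m/s while its flange is within 30 mm of its seat) (x of facemill_grip in the frame of rack between -0.03 and 0.03 m and y of facemill_grip in the frame of rack between -0.15 and 0.15 m and z of facemill_grip in the frame of rack below 0.138 m and linear speed of facemill above 0.6 m/s).
It fails at once if the drillchuck is dropped into the rack (faster than 0.6 m/s while its flange is within 30 mm of its seat) (x of drillchuck_grip in the frame of rack between -0.03 and 0.03 m and y of drillchuck_grip in the frame of rack between -0.15 and 0.15 m and z of drillchuck_grip in the frame of rack below 0.138 m and linear speed of drillchuck above 0.6 m/s).
It fails at once if the endmill is dropped into the rack (faster than 0.6 m/s while its flange is within 30 mm of its seat) (x of endmill_grip in the frame of rack between -0.03 and 0.03 m and y of endmill_grip in the frame of rack between -0.15 and 0.15 m and z of endmill_grip in the frame of rack below 0.138 m and linear speed of endmill above 0.6 m/s).
It fails at once if the probe is dropped into the rack (faster than 0.6 m/s while its flange is within 30 mm of its seat) (x of probe_grip in the frame of rack between -0.03 and 0.03 m and y of probe_grip in the frame of rack between -0.15 and 0.15 m and z of probe_grip in the frame of rack below 0.138 m and linear speed of probe above 0.6 m/s).
It also fails if it takes over 96 s, if anything falls off the work surface, if the arm or the gripper's body presses on something with over 40 N, if the wrist force passes 120 N, or if a joint passes its speed limit or range.

## Working session

There is one attempt and no reset: what is moved stays moved. The work goes in short steps, Python scripts to look and compute and a tool call to move; the robot and the scene stay as the last step left them, time stands still between calls to the robot, and variables do not carry over. Pictures are saved under pics/ and viewed, about 12 in all and at most 16, crops included, and the job is handed in when it is done.

Besides the shell and the picture viewer there is one more tool, called by a JSON object that holds its "op" and its "data", one argument or row to a line. carry_out: Moves the arm, as the interface text tells. Its arguments: {"type":"object","properties":{"motion":{"type":"array","items":{"type":"object","properties":{"tx":{"type":"number","minimum":-1,"maximum":1},"ty":{"type":"number","minimum":-1,"maximum":1},"tz":{"type":"number","minimum":-1,"maximum":1},"wx":{"type":"number","minimum":-1,"maximum":1},"wy":{"type":"number","minimum":-1,"maximum":1},"wz":{"type":"number","minimum":-1,"maximum":1},"grip":{"type":"number"}}}},"force":{"type":"number"}},"required":["motion"]}

```bash
ls; mkdir -p pics; python3 - <<'E'
from plant import *
import cv2
print(read_state()); print(nose_length() if callable(nose_length) else nose_length)
for n in ("top","side","wrist"):
    p=camera_params(n); print(n,p)
    f=grab_frame(n); cv2.imwrite(f"pics/{n}0.png",f)
E
```

```text
pics
{'clock': 0.0, 'q': array([ 6.15173131e+01,  2.18413163e+01,  7.43849343e+01,  7.98403040e-04,
        8.38561577e+01, -1.23348854e+01]), 'joint_vel': array([ 0.11691776,  0.08294707, -0.08293436, -0.03886112, -0.06516932,
        0.02000384]), 'joint_efforts': array([ 2.57820182e-03, -4.48453510e+01, -2.31284916e+01,  8.13043158e-06,
        4.67816062e-03,  2.14770495e-05]), 'tool_pos': array([0.15282547, 0.52806592, 0.24470763]), 'eef_rot': array([-1.79981620e+02,  8.03363785e-02,  7.38521253e+01]), 'force': array([-0.13316053, -0.4684773 ,  0.76847564]), 'wrist_torque': array([ 0.02624922, -0.03450512,  0.01518236]), 'width': 1.0009148812575643}
0.014
top {'fx': 492.27862248022967, 'fy': 492.27862248022967, 'cx': 283.4095066288764, 'cy': 210.00830734696066, 'distortion': array([-0.0620295,  0.       ,  0.       ,  0.       ,  0.       ]), 'cam_to_world': array([[ 0.05110483,  0.9735341 , -0.22275467,  0.37442462],
       [-0.99869204,  0.04946398, -0.01294304,  0.00138086],
       [-0.00158216,  0.22312477,  0.97478861,  1.04639013],
       [ 0.        ,  0.        ,  0.    
[... 330 characters left out ...]
24822,  0.71452481],
       [ 0.01496215,  0.80001739,  0.59979022,  0.60864784],
       [ 0.        ,  0.        ,  0.        ,  1.        ]])}
wrist {'fx': 307.91966659153746, 'fy': 307.91966659153746, 'cx': 281.8180124029529, 'cy': 206.42286964451998, 'distortion': array([-0.01711952,  0.        ,  0.        ,  0.        ,  0.        ]), 'cam_to_world': array([[ 2.78073981e-01, -9.11912087e-01, -3.01813199e-01,
         7.50177130e-02],
       [ 9.60559403e-01,  2.63760970e-01,  8.80669254e-02,
         5.51094863e-01],
       [-7.02751555e-04, -3.14398627e-01,  9.49290793e-01,
         3.73642935e-01],
       [ 0.00000000e+00,  0.00000000e+00,  0.00000000e+00,
         1.00000000e+00]])}
```

View pics/top0.png

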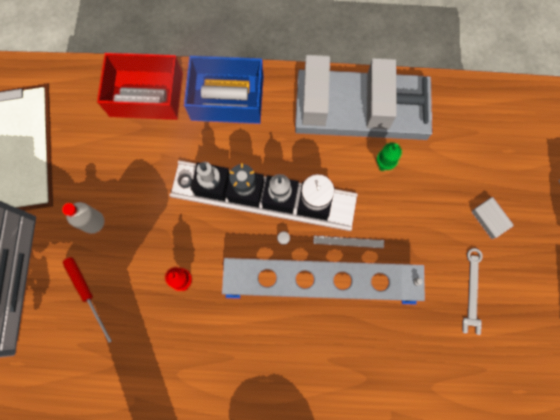

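View pics/side0.png

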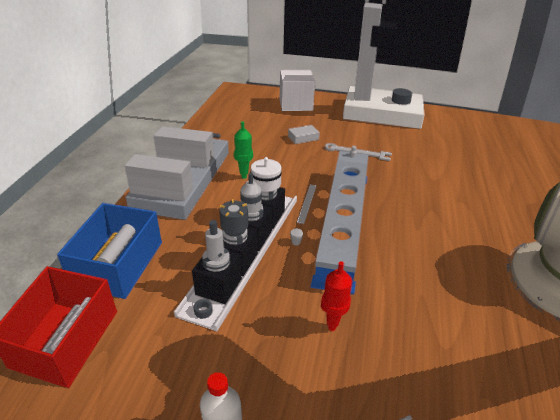

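Top view (robot's left = image left): tray row from left is end mill (208,178), face mill (243,180), drill chuck (280,188), probe (318,193). The grey tools in the black blocks fit; the green (390,155) and red (178,279) chucks are decoys. Rack holes sit at about (267,279), (304,280), (343,281), (380,282). I'll check this in one enlarged crop.

```bash
cat > h.py <<'E'
import numpy as np, cv2
from plant import *
def ray(p,uv):
    K=np.array([[p["fx"],0,p["cx"]],[0,p["fy"],p["cy"]],[0,0,1]])
    n=cv2.undistortPoints(np.array(uv,float).reshape(-1,1,2),K,p["distortion"]).reshape(-1,2)
    d=np.c_[n[:,0],-n[:,1],-np.ones(len(n))]@p["cam_to_world"][:3,:3].T
    return p["cam_to_world"][:3,3],d
def plane(p,uv,z):
    o,d=ray(p,uv); return (o+d*((z-o[2])/d[:,2])[:,None])[:,:2]
def proj(p,X):
    X=np.atleast_2d(X); T=p["cam_to_world"]; c=(X-T[:3,3])@T[:3,:3]
    K=np.array([[p["fx"],0,p["cx"]],[0,p["fy"],p["cy"]],[0,0,1]])
    return cv2.projectPoints(c*[1,-1,-1],np.zeros(3),np.zeros(3),K,p["distortion"])[0].reshape(-1,2)
E
python3 - <<'E'
from h import *
f=cv2.imread("pics/top0.png"); p=camera_params("top")
x0,y0=160,145; c=f[y0:315,x0:435]
cv2.imwrite("pics/crop1.png",cv2.resize(c,None,fx=2.9,fy=2.9,interpolation=cv2.INTER_CUBIC))
hsv=cv2.cvtColor(f,cv2.COLOR_BGR2HSV)
m=((hsv[...,1]<70)&(hsv[...,2]>90)).astype(np.uint8)*255
n,l,s,ce=cv2.connectedComponentsWithStats(m)
for i in range(1,n):
    if s[i,4]>150: print(s[i],ce[i].round(1))
# rack holes
r=m[250:310,215:430]
cs,h=cv2.findContours(r,cv2.RETR_CCOMP,cv2.CHAIN_APPROX_NONE)
for i,c_ in enumerate(cs):
    if cv2.contourArea(c_)>80:
        (e,ax,an)=cv2.fitEllipse(c_) ; uv=np.array(e)+[215,250]
        print("hole" if h[0][i][3]>=0 else "outer",cv2.contourArea(c_),uv.round(1),np.round(ax,1),plane(p,[uv],.066).round(4), plane(p,[np.add(cv2.minAreaRect(c_)[0],[215,250])],.066).round(4),cv2.minAreaRect(c_)[1:])
E
```

```text
[    0     0   560   139 41887] [311.1  44.1]
[200  78  50  22 614] [223.3  92.3]
[   0   87   48  121 5358] [ 22.8 147.5]
[115  88  50  14 558] [140.1  94.9]
[ 170  161  187   69 3845] [275.3 196.3]
[268 175  24  27 478] [279.6 188.3]
[473 198  40  40 880] [492.2 217.8]
[ 68 203  35  30 664] [ 86.5 218.6]
[   0  210   32  141 1892] [ 12.3 273.3]
[314 236  70  12 484] [348.4 241.4]
[463 249  19  85 771] [472.7 293.3]
[ 222  258  202   45 6087] [323.1 279. ]
outer 6938.0 [322.8 279.2] [ 37.9 291.2] [[ 0.462  -0.0707]] [[ 0.4607 -0.0713]] ((201.23141479492188, 37.49839401245117), 2.0989058017730713)
hole 292.0 [379.6 281.5] [18.8 19.8] [[ 0.4628 -0.1835]] [[ 0.4628 -0.1834]] ((19.0, 19.0), 0.0)
hole 300.0 [342.  280.4] [19.2 20. ] [[ 0.4613 -0.1089]] [[ 0.4612 -0.1089]] ((19.091880798339844, 19.091880798339844), 45.0)
hole 297.0 [304.3 279.2] [19.1 19.9] [[ 0.46   -0.0342]] [[ 0.4605 -0.0345]] ((19.091880798339844, 19.091880798339844), 45.0)
hole 302.5 [266.8 277.7] [19.  20.4] [[0.4593 0.0402]] [[0.4591 0.0404]] ((19.091880798339844, 19.798988342285156), 45.0)
```

View pics/crop1.png

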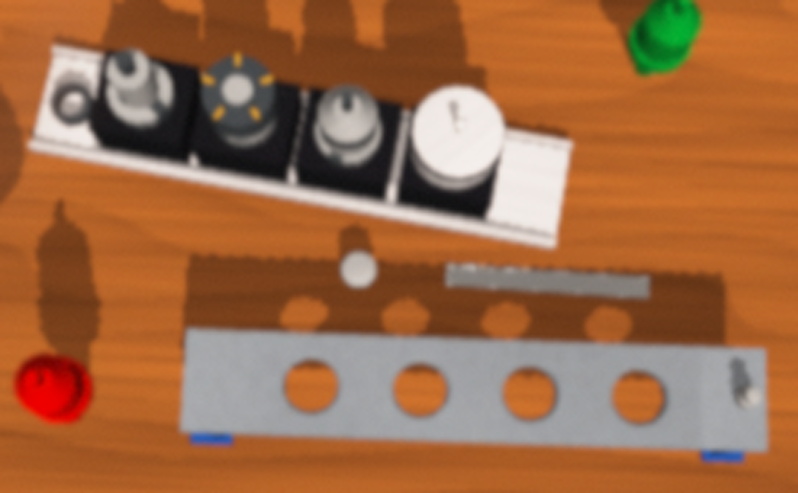

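The crop confirms it: end mill, face mill, drill chuck and probe stand in the black blocks from left to right. The grey chuck at crop (348,125) is the one meant, not the green or red one. Next I compute the tray line from the tool tops.

```bash
python3 - <<'E'
from h import *
f=cv2.imread("pics/top0.png"); p=camera_params("top"); g=cv2.imread("pics/side0.png"); ps=camera_params("side")
w=lambda u,v:[u/2.9+160,v/2.9+145]
for n,u,z in (("fm",w(238,91),.130),("probe top",w(459,133),.132),("probe tip",w(457,106),.153),("drill tip",w(349,92),.158),("em tip",w(124,60),.154)):
    print(n,plane(p,[u],z).round(4))
# black blocks top front edge etc: tray outline
hsv=cv2.cvtColor(f,cv2.COLOR_BGR2HSV)
# drum top: very bright disc
m=((hsv[...,2]>215)&(hsv[...,1]<40)).astype(np.uint8)*255
m[:,:295]=0;m[:165]=0;m[215:]=0;m[:,337:]=0
cs=cv2.findContours(m,cv2.RETR_EXTERNAL,cv2.CHAIN_APPROX_NONE)[0];c=max(cs,key=cv2.contourArea)
print("drum",cv2.fitEllipse(c),plane(p,[cv2.fitEllipse(c)[0]],.132))
cor=[w(52,46),w(34,140),w(556,236),w(572,140)]
P=plane(p,cor,.006);print(P.round(4),P.mean(0).round(4), np.degrees(np.arctan2(*( (P[0]-P[3])*[-1,1]))),np.degrees(np.arctan2(*( (P[1]-P[2])*[-1,1]))))
print(np.linalg.norm(P-np.roll(P,1,0),axis=1))
E
```

```text
fm [[0.6467 0.0971]]
probe top [[ 0.6245 -0.0515]]
probe tip [[ 0.6369 -0.0484]]
drill tip [[0.6413 0.0222]]
em tip [[0.657 0.171]]
drum ((320.0614013671875, 193.08047485351562), (27.54744529724121, 42.12323760986328), 143.84017944335938) [[ 0.62026958 -0.05509794]]
[[ 0.7124  0.2556]
 [ 0.6373  0.2617]
 [ 0.5835 -0.1336]
 [ 0.6579 -0.1442]] [0.6478 0.0599] -7.7677210319797645 -7.753116388406886
[0.40349706 0.07532145 0.39900326 0.07511245]
```

Same seat height (z 0.066) on the tray and the rack. I'll fly with yaw 0, so tool x = world x, tool y = −world y and the jaws open across both rows.

{"op": "carry_out", "data": {
  "motion": [
    {"tx":-0.546,"ty":0.99,"tz":-0.3,"wz":0.86,"grip":0},
    {"tx":-0.546,"ty":0.99,"tz":-0.3,"wz":0.86,"grip":0},
    {"tx":-0.546,"ty":0.99,"tz":-0.3,"wz":0.86,"grip":0}
  ],
  "force": 60
}}

```text
invalid input at $.motion[0]: expected keys tx, ty, tz, wx, wy, wz, grip
```

{"op": "carry_out", "data": {
  "motion": [
    {"tx":-0.073,"ty":0.987,"tz":-0.3,"wz":0.86,"grip":0},
    {"tx":-0.073,"ty":0.987,"tz":-0.3,"wz":0.86,"grip":0},
    {"tx":-0.073,"ty":0.987,"tz":-0.3,"wz":0.86,"grip":0}
  ]
}}

```text
invalid input at $.motion[0]: expected keys tx, ty, tz, wx, wy, wz, grip
```

{"op": "carry_out", "data": {
  "motion": [
    {"tx":0.37,"ty":0.994,"wz":0.858,"grip":0},
    {"tx":0.37,"ty":0.994,"wz":0.858,"grip":0},
    {"tx":0.37,"ty":0.994,"wz":0.858,"grip":0}
  ]
}}

```text
invalid input at $.motion[0]: expected keys tx, ty, tz, wx, wy, wz, grip
```

All keys are required.

{"op": "carry_out", "data": {
  "motion": [
    {"tx":-0.546,"ty":0.99,"tz":-0.3,"wx":0,"wy":0,"wz":0.86,"grip":0},
    {"tx":-0.546,"ty":0.99,"tz":-0.3,"wx":0,"wy":0,"wz":0.86,"grip":0},
    {"tx":-0.546,"ty":0.99,"tz":-0.3,"wx":0,"wy":0,"wz":0.86,"grip":0}
  ],
  "force": 60
}}

```text
clock: 0.52
tool_pos: [0.235, 0.4467, 0.2763]
eef_rot: [180.0, -0.1, 48.8]
force: [-0.4, 0.6, 0.1]
width: 0.998
```

{"op": "carry_out", "data": {
  "motion": [
    {"tx":-0.073,"ty":0.987,"tz":-0.3,"wx":0,"wy":0,"wz":0.86,"grip":0},
    {"tx":-0.073,"ty":0.987,"tz":-0.3,"wx":0,"wy":0,"wz":0.86,"grip":0},
    {"tx":-0.073,"ty":0.987,"tz":-0.3,"wx":0,"wy":0,"wz":0.86,"grip":0}
  ]
}}

```text
clock: 0.9
tool_pos: [0.3046, 0.3769, 0.306]
eef_rot: [180.0, -0.1, 24.2]
force: [0.4, 0.1, 0.1]
width: 1.001
```

{"op": "carry_out", "data": {
  "motion": [
    {"tx":0.37,"ty":0.994,"tz":0,"wx":0,"wy":0,"wz":0.858,"grip":0},
    {"tx":0.37,"ty":0.994,"tz":0,"wx":0,"wy":0,"wz":0.858,"grip":0},
    {"tx":0.37,"ty":0.994,"tz":0,"wx":0,"wy":0,"wz":0.858,"grip":0}
  ]
}}

```text
clock: 1.27
tool_pos: [0.3795, 0.3015, 0.3048]
eef_rot: [180.0, 0.0, -0.4]
force: [-1.1, 0.6, 0.0]
width: 1.002
```

{"op": "carry_out", "data": {
  "motion": [
    {"tx":1,"ty":1,"tz":0,"wx":0,"wy":0,"wz":0,"grip":0},
    {"tx":1,"ty":1,"tz":0,"wx":0,"wy":0,"wz":0,"grip":0},
    {"tx":1,"ty":1,"tz":0,"wx":0,"wy":0,"wz":0,"grip":0}
  ]
}}

```text
clock: 1.65
tool_pos: [0.4796, 0.201, 0.3046]
eef_rot: [180.0, 0.1, -0.2]
force: [-0.2, 0.3, 0.2]
width: 1.005
```

{"op": "carry_out", "data": {
  "motion": [
    {"tx":1,"ty":1,"tz":0,"wx":0,"wy":0,"wz":0,"grip":0},
    {"tx":1,"ty":1,"tz":0,"wx":0,"wy":0,"wz":0,"grip":0},
    {"tx":1,"ty":1,"tz":0,"wx":0,"wy":0,"wz":0,"grip":0}
  ]
}}

```text
clock: 2.02
tool_pos: [0.5792, 0.1014, 0.3043]
eef_rot: [180.0, 0.1, -0.1]
force: [-0.3, 1.2, 0.3]
width: 0.998
```

{"op": "carry_out", "data": {
  "motion": [
    {"tx":0.5,"ty":0.4,"tz":0,"wx":0,"wy":0,"wz":0,"grip":0},
    {"tx":0.5,"ty":0.4,"tz":0,"wx":0,"wy":0,"wz":0,"grip":0},
    {"tx":0.5,"ty":0.4,"tz":0,"wx":0,"wy":0,"wz":0,"grip":0},
    {"tx":0.5,"ty":0.4,"tz":0,"wx":0,"wy":0,"wz":0,"grip":0}
  ]
}}

```text
clock: 2.52
tool_pos: [0.627, 0.0647, 0.306]
eef_rot: [-180.0, -0.0, 0.1]
force: [-0.5, 0.8, -0.7]
width: 1.006
```

```bash
python3 - <<'E'
from h import *
import pickle
s=read_state();p=camera_params("wrist");f=grab_frame("wrist");cv2.imwrite("pics/w1.png",f);pickle.dump(p,open("w1.pkl","wb"))
print(s["tool_pos"],s["eef_rot"])
print(proj(p,[[.657,.171,.108],[.646,.097,.108],[.635,.023,.108],[.625,-.052,.108]]).round(0))
E
```

```text
[0.6269501  0.06472838 0.30597541] [-1.79989350e+02 -2.77272921e-02  9.44475795e-02]
[[313.  78.]
 [300. 153.]
 [289. 219.]
 [280. 277.]]
```

View pics/w1.png

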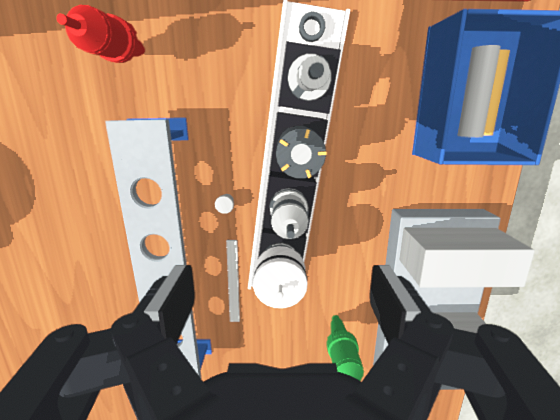

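The wrist view shows, from top to bottom: nut (313,27), end mill tip (315,72), face mill hub (301,153), drill tip (291,230), probe drum top (279,281). Two rack holes are at (146,192) and (155,246).

```bash
python3 - <<'E'
from h import *
import pickle
p=pickle.load(open("w1.pkl","rb")); f=cv2.imread("pics/w1.png"); hsv=cv2.cvtColor(f,cv2.COLOR_BGR2HSV)
for n,u,z in (("em tip",[315,72],.154),("fm hub",[301,153],.130),("drill tip",[291,230],.158),("drum",[279,281],.132)): print(n,plane(p,[u],z).round(4))
m=((hsv[...,1]>90)).astype(np.uint8)*255; m[:,:115]=0;m[:,180:]=0
for c in cv2.findContours(m,cv2.RETR_CCOMP,cv2.CHAIN_APPROX_NONE)[0]:
    if 300<cv2.contourArea(c)<1500: e=cv2.fitEllipse(c);print(np.round(e[0],1),np.round(e[1],1),plane(p,[e[0]],.066).round(4))
# tray block region: black mask -> min area rect
m=((hsv[...,2]>200)&(hsv[...,1]<40)).astype(np.uint8)*255;m[:235]=0;m[315:]=0;m[:,:245]=0;m[:,315:]=0
c=max(cv2.findContours(m,cv2.RETR_EXTERNAL,cv2.CHAIN_APPROX_NONE)[0],key=cv2.contourArea);print("drum",cv2.minEnclosingCircle(c))
E
```

```text
em tip [[0.6546 0.1723]]
fm hub [[0.6458 0.1007]]
drill tip [[0.6358 0.0303]]
drum [[ 0.6239 -0.0427]]
[123.1 406.5] [18.6 41.6] [[ 0.3691 -0.3195]]
[156.5 245. ] [18.6 25.4] [[ 0.4619 -0.0297]]
[148.1 191. ] [21.7 27.8] [[0.4607 0.0441]]
drum ((275.0, 269.0), 39.962581634521484)
```

{"op": "carry_out", "data": {
  "motion": [
    {"tx":0.28,"ty":-1,"tz":0.5,"wx":0,"wy":0,"wz":0,"grip":0},
    {"tx":0.28,"ty":-1,"tz":0.5,"wx":0,"wy":0,"wz":0,"grip":0},
    {"tx":0.28,"ty":-1,"tz":0.5,"wx":0,"wy":0,"wz":0,"grip":0},
    {"tx":0.28,"ty":-1,"tz":0.5,"wx":0,"wy":0,"wz":0,"grip":0},
    {"tx":0.28,"ty":-1,"tz":0.5,"wx":0,"wy":0,"wz":0,"grip":0}
  ]
}}

```text
clock: 3.2
tool_pos: [0.6558, 0.1625, 0.2566]
eef_rot: [180.0, -0.1, -0.1]
force: [-0.0, -0.5, -0.4]
width: 1.0
```

```bash
python3 - <<'E'
from h import *
import pickle
p=camera_params("wrist");f=grab_frame("wrist");cv2.imwrite("pics/w2.png",f);pickle.dump(p,open("w2.pkl","wb"))
print(read_state()["tool_pos"],proj(p,[[.656,.1725,.154],[.646,.099,.13]]).round(0))
E
```

```text
[0.65580232 0.16244513 0.25644376] [[282. 200.]
 [271. 268.]]
```

View pics/w2.png

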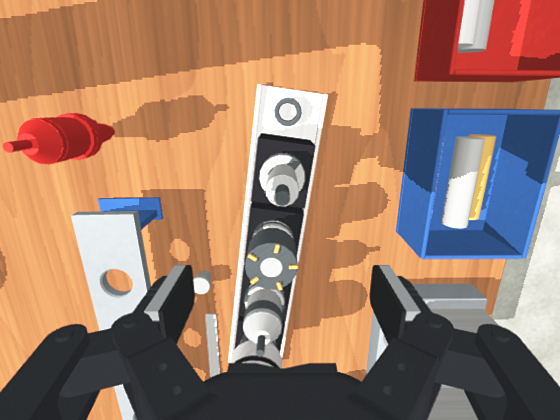

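End mill tip at (283,200) and face mill hub at (271,268), both as predicted. Going down on the end mill.

{"op": "carry_out", "data": {
  "motion": [
    {"tx":0,"ty":-0.1,"tz":0.3,"wx":0,"wy":0,"wz":0,"grip":0},
    {"tx":0,"ty":-0.1,"tz":0.7,"wx":0,"wy":0,"wz":0,"grip":0},
    {"tx":0,"ty":-0.1,"tz":1,"wx":0,"wy":0,"wz":0,"grip":0},
    {"tx":0,"ty":-0.1,"tz":1,"wx":0,"wy":0,"wz":0,"grip":0}
  ]
}}

```text
clock: 3.75
tool_pos: [0.6551, 0.1725, 0.1538]
eef_rot: [180.0, 0.2, -0.1]
force: [0.3, -0.7, 0.1]
width: 1.003
```

{"op": "carry_out", "data": {
  "motion": [
    {"tx":0,"ty":0,"tz":0.25,"wx":0,"wy":0,"wz":0,"grip":0},
    {"tx":0,"ty":0,"tz":0.5,"wx":0,"wy":0,"wz":0,"grip":0},
    {"tx":0,"ty":0,"tz":0.5,"wx":0,"wy":0,"wz":0,"grip":0}
  ]
}}

```text
clock: 4.12
tool_pos: [0.6558, 0.1729, 0.1056]
eef_rot: [180.0, 0.1, -0.0]
force: [0.8, 0.1, -0.5]
width: 0.998
```

{"op": "carry_out", "data": {
  "motion": [
    {"tx":0,"ty":0,"tz":0,"wx":0,"wy":0,"wz":0,"grip":1},
    {"tx":0,"ty":0,"tz":0,"wx":0,"wy":0,"wz":0,"grip":1},
    {"tx":0,"ty":0,"tz":0,"wx":0,"wy":0,"wz":0,"grip":1},
    {"tx":0,"ty":0,"tz":0,"wx":0,"wy":0,"wz":0,"grip":1},
    {"tx":0,"ty":0,"tz":0,"wx":0,"wy":0,"wz":0,"grip":1}
  ],
  "force": 60
}}

```text
clock: 4.75
tool_pos: [0.6561, 0.1734, 0.1063]
eef_rot: [-180.0, -0.1, 0.0]
force: [-1.5, -0.5, 5.0]
width: 0.329
```

{"op": "carry_out", "data": {
  "motion": [
    {"tx":0,"ty":0,"tz":-0.2,"wx":0,"wy":0,"wz":0,"grip":1},
    {"tx":0,"ty":0,"tz":-0.5,"wx":0,"wy":0,"wz":0,"grip":1},
    {"tx":0,"ty":0,"tz":-0.8,"wx":0,"wy":0,"wz":0,"grip":1},
    {"tx":0,"ty":0,"tz":-1,"wx":0,"wy":0,"wz":0,"grip":1},
    {"tx":0,"ty":0,"tz":-1,"wx":0,"wy":0,"wz":0,"grip":1}
  ]
}}

```text
clock: 5.38
tool_pos: [0.6559, 0.1734, 0.2058]
eef_rot: [-180.0, -0.1, 0.0]
force: [-0.7, -0.5, -5.7]
width: 0.326
```

{"op": "carry_out", "data": {
  "motion": [
    {"tx":-0.3,"ty":0,"tz":0,"wx":0,"wy":0,"wz":0,"grip":1},
    {"tx":-0.7,"ty":0.2,"tz":0,"wx":0,"wy":0,"wz":0,"grip":1},
    {"tx":-1,"ty":0.6,"tz":0,"wx":0,"wy":0,"wz":0,"grip":1},
    {"tx":-1,"ty":1,"tz":0,"wx":0,"wy":0,"wz":0,"grip":1}
  ]
}}

```text
clock: 5.88
tool_pos: [0.5531, 0.073, 0.2039]
eef_rot: [-180.0, 0.2, 0.1]
force: [1.5, 0.2, -4.4]
width: 0.324
```

{"op": "carry_out", "data": {
  "motion": [
    {"tx":0,"ty":0.5,"tz":0,"wx":0,"wy":0,"wz":0,"grip":1},
    {"tx":-0.1,"ty":1,"tz":0,"wx":0,"wy":0,"wz":0,"grip":1},
    {"tx":-0.1,"ty":1,"tz":0,"wx":0,"wy":0,"wz":0,"grip":1}
  ]
}}

```text
clock: 6.25
tool_pos: [0.5447, -0.0295, 0.2036]
eef_rot: [-180.0, 0.2, -0.3]
force: [0.5, 0.0, -4.9]
width: 0.323
```

{"op": "carry_out", "data": {
  "motion": [
    {"tx":-0.1,"ty":0.5,"tz":0,"wx":0,"wy":0,"wz":0,"grip":1},
    {"tx":-0.3,"ty":1,"tz":0,"wx":0,"wy":0,"wz":0,"grip":1},
    {"tx":-0.3,"ty":1,"tz":0,"wx":0,"wy":0,"wz":0,"grip":1}
  ]
}}

```text
clock: 6.62
tool_pos: [0.5146, -0.1287, 0.204]
eef_rot: [-180.0, 0.1, -0.2]
force: [0.7, 0.8, -5.0]
width: 0.324
```

{"op": "carry_out", "data": {
  "motion": [
    {"tx":-0.52,"ty":0.55,"tz":0,"wx":0,"wy":0,"wz":0,"grip":1},
    {"tx":-0.52,"ty":0.55,"tz":0,"wx":0,"wy":0,"wz":0,"grip":1},
    {"tx":-0.52,"ty":0.55,"tz":0.25,"wx":0,"wy":0,"wz":0,"grip":1},
    {"tx":-0.52,"ty":0.55,"tz":0.25,"wx":0,"wy":0,"wz":0,"grip":1}
  ]
}}

```text
clock: 7.12
tool_pos: [0.4633, -0.1802, 0.1786]
eef_rot: [-179.8, 0.2, 0.0]
force: [-0.6, 0.2, -5.4]
width: 0.323
```

```bash
python3 - <<'E'
from h import *
print(read_state()["tool_pos"])
w=grab_frame("wrist");s=grab_frame("side");p=camera_params("wrist")
cv2.imwrite("pics/s3.png",np.hstack([cv2.resize(s[130:290,280:420],None,fx=2.8,fy=2.8,interpolation=cv2.INTER_CUBIC)[:420],cv2.resize(w,(400,420))]))
cv2.imwrite("pics/w3.png",w)
print(proj(p,[[.459,.0414,.066],[.460,-.0336,.066],[.4612,-.1086,.066],[.4624,-.1836,.066]]).round(0))
hsv=cv2.cvtColor(w,cv2.COLOR_BGR2HSV);m=((hsv[...,1]>90)).astype(np.uint8)*255
for c in cv2.findContours(m,cv2.RETR_CCOMP,cv2.CHAIN_APPROX_NONE)[0]:
    if 400<cv2.contourArea(c)<6000 and len(c)>5: e=cv2.fitEllipse(c);print(np.round(e[0],1),np.round(e[1],1),plane(p,[e[0]],.066).round(4))
E
```

```text
[ 0.46327665 -0.18023751  0.17862532]
[[ 274. -133.]
 [ 276.    4.]
 [ 278.  117.]
 [ 280.  210.]]
[174.7 393.6] [17.6 81.6] [[ 0.3516 -0.3876]]
[279.6 202.9] [24.6 43.7] [[ 0.4622 -0.1772]]
[278.5 116.9] [45.4 47.6] [[ 0.4614 -0.1085]]
[371.5 121.1] [ 20.  248.4] [[ 0.5326 -0.1114]]
[276.4  14.9] [36.7 53.3] [[ 0.4601 -0.0402]]
```

View pics/s3.png

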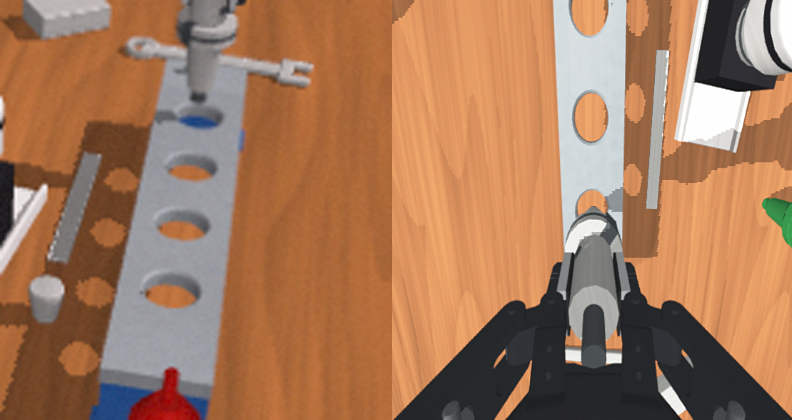

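Left panel (side): shank tip hangs over the last hole. Right panel (wrist): the neighbouring hole is found at (278.5,117), as predicted. Lowering with a 3 mm y correction.

{"op": "carry_out", "data": {
  "motion": [
    {"tx":-0.01,"ty":0.03,"tz":0.15,"wx":0,"wy":0,"wz":0,"grip":1},
    {"tx":-0.01,"ty":0.03,"tz":0.3,"wx":0,"wy":0,"wz":0,"grip":1},
    {"tx":-0.01,"ty":0.03,"tz":0.45,"wx":0,"wy":0,"wz":0,"grip":1},
    {"tx":-0.01,"ty":0.03,"tz":0.6,"wx":0,"wy":0,"wz":0,"grip":1},
    {"tx":-0.01,"ty":0.03,"tz":0.66,"wx":0,"wy":0,"wz":0,"grip":1}
  ]
}}

```text
clock: 7.85
tool_pos: [0.4632, -0.1843, 0.1143]
eef_rot: [180.0, -0.0, 0.0]
force: [0.9, 0.8, -5.0]
width: 0.326
```

{"op": "carry_out", "data": {
  "motion": [
    {"tx":0,"ty":0,"tz":0.02,"wx":0,"wy":0,"wz":0,"grip":1},
    {"tx":0,"ty":0,"tz":0.04,"wx":0,"wy":0,"wz":0,"grip":1},
    {"tx":0,"ty":0,"tz":0.05,"wx":0,"wy":0,"wz":0,"grip":1},
    {"tx":0,"ty":0,"tz":0.05,"wx":0,"wy":0,"wz":0,"grip":1}
  ]
}}

```text
clock: 8.35
tool_pos: [0.4629, -0.1847, 0.1095]
eef_rot: [180.0, -0.0, -0.0]
force: [0.2, -0.9, -4.9]
width: 0.324
```

{"op": "carry_out", "data": {
  "motion": [
    {"tx":0,"ty":0,"tz":0.02,"wx":0,"wy":0,"wz":0,"grip":1},
    {"tx":0,"ty":0,"tz":0.03,"wx":0,"wy":0,"wz":0,"grip":1},
    {"tx":0,"ty":0,"tz":0.035,"wx":0,"wy":0,"wz":0,"grip":1}
  ]
}}

```text
clock: 8.72
tool_pos: [0.4628, -0.1847, 0.1063]
eef_rot: [180.0, -0.0, 0.0]
force: [-3.0, 2.1, 6.4]
width: 0.32
```

Seated: the contact force went from −5 to +6 N at the height it was picked up. Releasing and going to the face mill.

{"op": "carry_out", "data": {
  "motion": [
    {"tx":0,"ty":0,"tz":0,"wx":0,"wy":0,"wz":0,"grip":0},
    {"tx":0,"ty":0,"tz":0,"wx":0,"wy":0,"wz":0,"grip":0},
    {"tx":0,"ty":0,"tz":0,"wx":0,"wy":0,"wz":0,"grip":0},
    {"tx":0,"ty":0,"tz":0,"wx":0,"wy":0,"wz":0,"grip":0},
    {"tx":0,"ty":0,"tz":0,"wx":0,"wy":0,"wz":0,"grip":0}
  ]
}}

```text
clock: 9.35
tool_pos: [0.4628, -0.1847, 0.1058]
eef_rot: [180.0, -0.0, -0.0]
force: [-0.3, 0.3, -0.4]
width: 1.0
```

{"op": "carry_out", "data": {
  "motion": [
    {"tx":0,"ty":0,"tz":-0.3,"wx":0,"wy":0,"wz":0,"grip":0},
    {"tx":0,"ty":0,"tz":-0.8,"wx":0,"wy":0,"wz":0,"grip":0},
    {"tx":0,"ty":0,"tz":-1,"wx":0,"wy":0,"wz":0,"grip":0},
    {"tx":0,"ty":0,"tz":-1,"wx":0,"wy":0,"wz":0,"grip":0}
  ]
}}

```text
clock: 9.85
tool_pos: [0.4632, -0.1849, 0.2069]
eef_rot: [179.9, -0.1, 0.0]
force: [0.8, 0.2, -0.6]
width: 0.999
```

{"op": "carry_out", "data": {
  "motion": [
    {"tx":0.65,"ty":-0.95,"tz":-0.15,"wx":0,"wy":0,"wz":0,"grip":0},
    {"tx":0.65,"ty":-0.95,"tz":-0.15,"wx":0,"wy":0,"wz":0,"grip":0},
    {"tx":0.65,"ty":-0.95,"tz":-0.15,"wx":0,"wy":0,"wz":0,"grip":0}
  ]
}}

```text
clock: 10.22
tool_pos: [0.5287, -0.0871, 0.2195]
eef_rot: [-179.9, 0.1, 0.2]
force: [-0.3, 0.2, -0.8]
width: 0.999
```

{"op": "carry_out", "data": {
  "motion": [
    {"tx":0.65,"ty":-0.95,"tz":0,"wx":0,"wy":0,"wz":0,"grip":0},
    {"tx":0.65,"ty":-0.95,"tz":0,"wx":0,"wy":0,"wz":0,"grip":0},
    {"tx":0.65,"ty":-0.95,"tz":0,"wx":0,"wy":0,"wz":0,"grip":0}
  ]
}}

```text
clock: 10.6
tool_pos: [0.5933, 0.0072, 0.2187]
eef_rot: [-180.0, 0.1, 0.2]
force: [0.5, -0.4, -0.3]
width: 1.001
```

{"op": "carry_out", "data": {
  "motion": [
    {"tx":0.53,"ty":-0.93,"tz":0,"wx":0,"wy":0,"wz":0,"grip":0},
    {"tx":0.53,"ty":-0.93,"tz":0,"wx":0,"wy":0,"wz":0,"grip":0},
    {"tx":0.53,"ty":-0.93,"tz":0,"wx":0,"wy":0,"wz":0,"grip":0},
    {"tx":0.53,"ty":-0.93,"tz":0,"wx":0,"wy":0,"wz":0,"grip":0}
  ]
}}

```text
clock: 11.1
tool_pos: [0.6453, 0.0968, 0.2199]
eef_rot: [180.0, 0.1, -0.1]
force: [0.2, -0.1, 0.5]
width: 1.003
```

```bash
python3 - <<'E'
from h import *
import pickle
s=grab_frame("side");t=grab_frame("top")
p=camera_params("wrist");w=grab_frame("wrist")
pickle.dump(p,open("w4.pkl","wb"));cv2.imwrite("pics/w4.png",w)
print(read_state()["tool_pos"],proj(p,[[.646,.099,.13],[.6355,.0245,.158]]).round(0))
cv2.imwrite("pics/v4.png",np.hstack([cv2.resize(s[120:260,320:400],(240,420)),w]))
E
```

```text
[0.64546724 0.09677335 0.22082642] [[283. 214.]
 [269. 321.]]
```

View pics/v4.png

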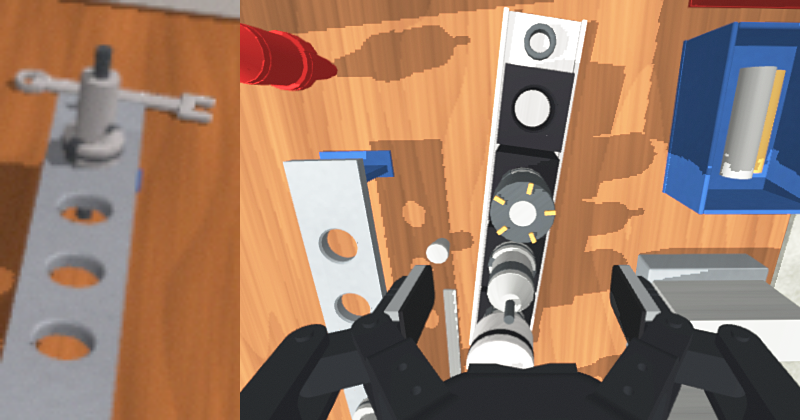

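The end mill stands seated in the last hole. Face mill hub is at (282,213) in the wrist image, as predicted.

{"op": "carry_out", "data": {
  "motion": [
    {"tx":0,"ty":-0.02,"tz":0.3,"wx":0,"wy":0,"wz":0,"grip":0},
    {"tx":0,"ty":-0.02,"tz":0.7,"wx":0,"wy":0,"wz":0,"grip":0},
    {"tx":0,"ty":-0.02,"tz":1,"wx":0,"wy":0,"wz":0,"grip":0},
    {"tx":0,"ty":-0.02,"tz":1,"wx":0,"wy":0,"wz":0,"grip":0}
  ]
}}

```text
clock: 11.75
tool_pos: [0.6447, 0.0994, 0.119]
eef_rot: [-180.0, 0.3, -0.1]
force: [0.2, 0.2, 0.4]
width: 0.999
```

{"op": "carry_out", "data": {
  "motion": [
    {"tx":0,"ty":0,"tz":0.15,"wx":0,"wy":0,"wz":0,"grip":0},
    {"tx":0,"ty":0,"tz":0.15,"wx":0,"wy":0,"wz":0,"grip":0},
    {"tx":0,"ty":0,"tz":0.15,"wx":0,"wy":0,"wz":0,"grip":1},
    {"tx":0,"ty":0,"tz":0.15,"wx":0,"wy":0,"wz":0,"grip":1},
    {"tx":0,"ty":0,"tz":0.15,"wx":0,"wy":0,"wz":0,"grip":1}
  ]
}}

```text
clock: 12.38
tool_pos: [0.6459, 0.1004, 0.1067]
eef_rot: [180.0, -0.1, 0.0]
force: [-2.3, -0.1, 4.5]
width: 0.57
```

{"op": "carry_out", "data": {
  "motion": [
    {"tx":0,"ty":0,"tz":0,"wx":0,"wy":0,"wz":0,"grip":1},
    {"tx":0,"ty":0,"tz":0,"wx":0,"wy":0,"wz":0,"grip":1},
    {"tx":0,"ty":0,"tz":0,"wx":0,"wy":0,"wz":0,"grip":1}
  ]
}}

```text
clock: 12.75
tool_pos: [0.6459, 0.1003, 0.1067]
eef_rot: [180.0, -0.1, 0.0]
force: [-3.6, -0.1, 5.4]
width: 0.571
```

{"op": "carry_out", "data": {
  "motion": [
    {"tx":0,"ty":0,"tz":-0.2,"wx":0,"wy":0,"wz":0,"grip":1},
    {"tx":0,"ty":0,"tz":-0.5,"wx":0,"wy":0,"wz":0,"grip":1},
    {"tx":0,"ty":0,"tz":-0.8,"wx":0,"wy":0,"wz":0,"grip":1},
    {"tx":0,"ty":0,"tz":-1,"wx":0,"wy":0,"wz":0,"grip":1},
    {"tx":0,"ty":0,"tz":-1,"wx":0,"wy":0,"wz":0,"grip":1}
  ]
}}

```text
clock: 13.38
tool_pos: [0.6459, 0.1003, 0.206]
eef_rot: [180.0, -0.1, 0.0]
force: [0.7, -0.9, -8.0]
width: 0.573
```

{"op": "carry_out", "data": {
  "motion": [
    {"tx":-0.3,"ty":0,"tz":0,"wx":0,"wy":0,"wz":0,"grip":1},
    {"tx":-0.7,"ty":0.2,"tz":0,"wx":0,"wy":0,"wz":0,"grip":1},
    {"tx":-1,"ty":0.6,"tz":0,"wx":0,"wy":0,"wz":0,"grip":1},
    {"tx":-1,"ty":1,"tz":0,"wx":0,"wy":0,"wz":0,"grip":1}
  ]
}}

```text
clock: 13.88
tool_pos: [0.5432, 0.0001, 0.2043]
eef_rot: [-179.9, 0.2, 0.1]
force: [1.4, -0.4, -7.4]
width: 0.572
```

{"op": "carry_out", "data": {
  "motion": [
    {"tx":-0.1,"ty":0.5,"tz":0,"wx":0,"wy":0,"wz":0,"grip":1},
    {"tx":-0.3,"ty":1,"tz":0,"wx":0,"wy":0,"wz":0,"grip":1},
    {"tx":-0.3,"ty":1,"tz":0,"wx":0,"wy":0,"wz":0,"grip":1}
  ]
}}

```text
clock: 14.25
tool_pos: [0.5142, -0.1024, 0.2041]
eef_rot: [-180.0, 0.2, -0.3]
force: [-0.4, 0.2, -7.1]
width: 0.569
```

{"op": "carry_out", "data": {
  "motion": [
    {"tx":-0.54,"ty":0.09,"tz":0,"wx":0,"wy":0,"wz":0,"grip":1},
    {"tx":-0.54,"ty":0.09,"tz":0,"wx":0,"wy":0,"wz":0,"grip":1},
    {"tx":-0.54,"ty":0.09,"tz":0.25,"wx":0,"wy":0,"wz":0,"grip":1},
    {"tx":-0.54,"ty":0.09,"tz":0.25,"wx":0,"wy":0,"wz":0,"grip":1},
    {"tx":-0.54,"ty":0.09,"tz":0.25,"wx":0,"wy":0,"wz":0,"grip":1}
  ]
}}

```text
clock: 14.88
tool_pos: [0.4623, -0.1084, 0.1811]
eef_rot: [-180.0, -0.0, 0.0]
force: [0.3, -1.2, -7.3]
width: 0.567
```

{"op": "carry_out", "data": {
  "motion": [
    {"tx":-0.01,"ty":0,"tz":0.15,"wx":0,"wy":0,"wz":0,"grip":1},
    {"tx":-0.01,"ty":0,"tz":0.3,"wx":0,"wy":0,"wz":0,"grip":1},
    {"tx":-0.01,"ty":0,"tz":0.45,"wx":0,"wy":0,"wz":0,"grip":1},
    {"tx":-0.01,"ty":0,"tz":0.6,"wx":0,"wy":0,"wz":0,"grip":1},
    {"tx":-0.01,"ty":0,"tz":0.67,"wx":0,"wy":0,"wz":0,"grip":1}
  ]
}}

```text
clock: 15.5
tool_pos: [0.4612, -0.1086, 0.1138]
eef_rot: [180.0, -0.0, 0.0]
force: [0.3, -0.8, -6.3]
width: 0.571
```

{"op": "carry_out", "data": {
  "motion": [
    {"tx":0,"ty":0,"tz":0.02,"wx":0,"wy":0,"wz":0,"grip":1},
    {"tx":0,"ty":0,"tz":0.04,"wx":0,"wy":0,"wz":0,"grip":1},
    {"tx":0,"ty":0,"tz":0.06,"wx":0,"wy":0,"wz":0,"grip":1},
    {"tx":0,"ty":0,"tz":0.075,"wx":0,"wy":0,"wz":0,"grip":1},
    {"tx":0,"ty":0,"tz":0.075,"wx":0,"wy":0,"wz":0,"grip":1}
  ]
}}

```text
clock: 16.12
tool_pos: [0.4609, -0.1087, 0.1068]
eef_rot: [180.0, -0.0, 0.0]
force: [-1.6, 0.8, -1.1]
width: 0.574
```

{"op": "carry_out", "data": {
  "motion": [
    {"tx":0,"ty":0,"tz":0.015,"wx":0,"wy":0,"wz":0,"grip":1},
    {"tx":0,"ty":0,"tz":0.015,"wx":0,"wy":0,"wz":0,"grip":1},
    {"tx":0,"ty":0,"tz":0.01,"wx":0,"wy":0,"wz":0,"grip":0},
    {"tx":0,"ty":0,"tz":0.01,"wx":0,"wy":0,"wz":0,"grip":0},
    {"tx":0,"ty":0,"tz":0.01,"wx":0,"wy":0,"wz":0,"grip":0}
  ]
}}

```text
clock: 16.75
tool_pos: [0.461, -0.1088, 0.1053]
eef_rot: [180.0, -0.0, -0.0]
force: [0.4, -0.5, 0.2]
width: 0.998
```

{"op": "carry_out", "data": {
  "motion": [
    {"tx":0,"ty":0,"tz":0,"wx":0,"wy":0,"wz":0,"grip":0},
    {"tx":0,"ty":0,"tz":-0.3,"wx":0,"wy":0,"wz":0,"grip":0},
    {"tx":0,"ty":0,"tz":-0.8,"wx":0,"wy":0,"wz":0,"grip":0},
    {"tx":0,"ty":0,"tz":-1,"wx":0,"wy":0,"wz":0,"grip":0},
    {"tx":0,"ty":0,"tz":-1,"wx":0,"wy":0,"wz":0,"grip":0}
  ]
}}

```text
clock: 17.38
tool_pos: [0.4612, -0.1089, 0.2062]
eef_rot: [179.9, -0.1, 0.0]
force: [0.3, 0.2, -0.8]
width: 0.996
```

{"op": "carry_out", "data": {
  "motion": [
    {"tx":0.87,"ty":-0.67,"tz":-0.15,"wx":0,"wy":0,"wz":0,"grip":0},
    {"tx":0.87,"ty":-0.67,"tz":-0.15,"wx":0,"wy":0,"wz":0,"grip":0},
    {"tx":0.87,"ty":-0.67,"tz":-0.15,"wx":0,"wy":0,"wz":0,"grip":0}
  ]
}}

```text
clock: 17.75
tool_pos: [0.5491, -0.04, 0.2185]
eef_rot: [-180.0, 0.1, 0.2]
force: [-1.2, -0.4, -0.2]
width: 0.998
```

{"op": "carry_out", "data": {
  "motion": [
    {"tx":0.87,"ty":-0.66,"tz":0,"wx":0,"wy":0,"wz":0,"grip":0},
    {"tx":0.87,"ty":-0.66,"tz":0,"wx":0,"wy":0,"wz":0,"grip":0},
    {"tx":0.87,"ty":-0.66,"tz":0,"wx":0,"wy":0,"wz":0,"grip":0},
    {"tx":0.87,"ty":-0.66,"tz":0,"wx":0,"wy":0,"wz":0,"grip":0}
  ]
}}

```text
clock: 18.25
tool_pos: [0.6339, 0.0235, 0.2191]
eef_rot: [180.0, 0.1, -0.0]
force: [0.2, -0.7, 0.8]
width: 0.999
```

```bash
python3 - <<'E'
from h import *
s=grab_frame("side")
p=camera_params("wrist");w=grab_frame("wrist")
print(read_state()["tool_pos"],proj(p,[[.6353,.0245,.158],[.625,-.0495,.132]]).round(0))
cv2.imwrite("pics/v5.png",np.hstack([cv2.resize(s[120:260,320:400],(240,420)),w]))
E
```

```text
[0.63395163 0.02327916 0.2200567 ] [[284. 231.]
 [272. 301.]]
```

View pics/v5.png

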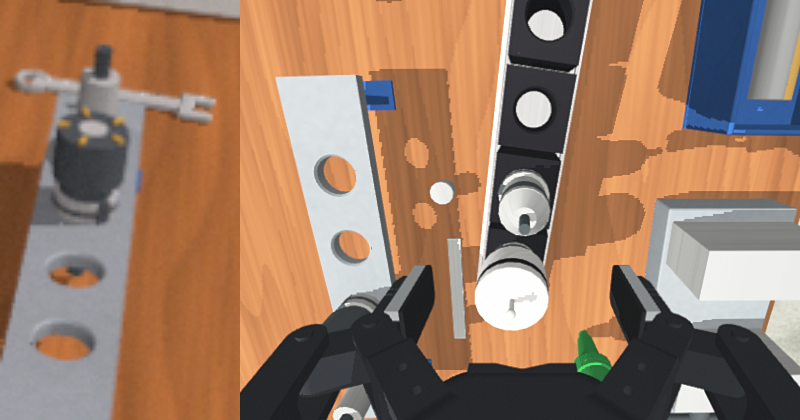

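Side panel: face mill seated. Wrist panel: drill tip at (284,228) and drum centre at (273,299), both as predicted. Taking the chuck.

{"op": "carry_out", "data": {
  "motion": [
    {"tx":0.015,"ty":-0.02,"tz":0.3,"wx":0,"wy":0,"wz":0,"grip":0},
    {"tx":0.015,"ty":-0.02,"tz":0.7,"wx":0,"wy":0,"wz":0,"grip":0},
    {"tx":0.015,"ty":-0.02,"tz":1,"wx":0,"wy":0,"wz":0,"grip":0},
    {"tx":0.015,"ty":-0.02,"tz":1,"wx":0,"wy":0,"wz":0,"grip":0}
  ]
}}

```text
clock: 18.85
tool_pos: [0.6348, 0.0256, 0.1187]
eef_rot: [-180.0, 0.3, -0.1]
force: [-0.0, 0.3, 0.2]
width: 1.0
```

{"op": "carry_out", "data": {
  "motion": [
    {"tx":0,"ty":0,"tz":0.13,"wx":0,"wy":0,"wz":0,"grip":0},
    {"tx":0,"ty":0,"tz":0.13,"wx":0,"wy":0,"wz":0,"grip":0},
    {"tx":0,"ty":0,"tz":0.13,"wx":0,"wy":0,"wz":0,"grip":1},
    {"tx":0,"ty":0,"tz":0.13,"wx":0,"wy":0,"wz":0,"grip":1},
    {"tx":0,"ty":0,"tz":0.13,"wx":0,"wy":0,"wz":0,"grip":1}
  ]
}}

```text
clock: 19.48
tool_pos: [0.6364, 0.0263, 0.1081]
eef_rot: [180.0, -0.0, 0.0]
force: [-2.0, 0.8, 1.4]
width: 0.452
```

{"op": "carry_out", "data": {
  "motion": [
    {"tx":0,"ty":0,"tz":0,"wx":0,"wy":0,"wz":0,"grip":1},
    {"tx":0,"ty":0,"tz":0,"wx":0,"wy":0,"wz":0,"grip":1},
    {"tx":0,"ty":0,"tz":0,"wx":0,"wy":0,"wz":0,"grip":1}
  ]
}}

```text
clock: 19.85
tool_pos: [0.6364, 0.0264, 0.108]
eef_rot: [180.0, -0.0, 0.0]
force: [-3.0, 0.8, 6.3]
width: 0.449
```

{"op": "carry_out", "data": {
  "motion": [
    {"tx":0,"ty":0,"tz":-0.2,"wx":0,"wy":0,"wz":0,"grip":1},
    {"tx":0,"ty":0,"tz":-0.5,"wx":0,"wy":0,"wz":0,"grip":1},
    {"tx":0,"ty":0,"tz":-0.8,"wx":0,"wy":0,"wz":0,"grip":1},
    {"tx":0,"ty":0,"tz":-1,"wx":0,"wy":0,"wz":0,"grip":1},
    {"tx":0,"ty":0,"tz":-1,"wx":0,"wy":0,"wz":0,"grip":1}
  ]
}}

```text
clock: 20.48
tool_pos: [0.6365, 0.0263, 0.2076]
eef_rot: [180.0, -0.1, -0.0]
force: [-0.7, -0.1, -5.0]
width: 0.451
```

{"op": "carry_out", "data": {
  "motion": [
    {"tx":-0.5,"ty":0.1,"tz":0,"wx":0,"wy":0,"wz":0,"grip":1},
    {"tx":-1,"ty":0.3,"tz":0,"wx":0,"wy":0,"wz":0,"grip":1},
    {"tx":-1,"ty":0.3,"tz":0,"wx":0,"wy":0,"wz":0,"grip":1}
  ]
}}

```text
clock: 20.85
tool_pos: [0.5324, -0.004, 0.2054]
eef_rot: [-179.9, 0.4, -0.1]
force: [1.0, -0.4, -4.3]
width: 0.449
```

{"op": "carry_out", "data": {
  "motion": [
    {"tx":-0.5,"ty":0.3,"tz":0,"wx":0,"wy":0,"wz":0,"grip":1},
    {"tx":-0.765,"ty":0.3,"tz":0,"wx":0,"wy":0,"wz":0,"grip":1},
    {"tx":-0.765,"ty":0.3,"tz":0.25,"wx":0,"wy":0,"wz":0,"grip":1},
    {"tx":-0.765,"ty":0.3,"tz":0.25,"wx":0,"wy":0,"wz":0,"grip":1},
    {"tx":-0.765,"ty":0.3,"tz":0.25,"wx":0,"wy":0,"wz":0,"grip":1}
  ]
}}

```text
clock: 21.48
tool_pos: [0.4604, -0.0337, 0.1824]
eef_rot: [180.0, -0.0, 0.0]
force: [0.5, -0.2, -5.2]
width: 0.45
```

Target seat height is TCP 0.108.

{"op": "carry_out", "data": {
  "motion": [
    {"tx":0,"ty":0,"tz":0.15,"wx":0,"wy":0,"wz":0,"grip":1},
    {"tx":0,"ty":0,"tz":0.3,"wx":0,"wy":0,"wz":0,"grip":1},
    {"tx":0,"ty":0,"tz":0.45,"wx":0,"wy":0,"wz":0,"grip":1},
    {"tx":0,"ty":0,"tz":0.6,"wx":0,"wy":0,"wz":0,"grip":1},
    {"tx":0,"ty":0,"tz":0.67,"wx":0,"wy":0,"wz":0,"grip":1}
  ]
}}

```text
clock: 22.1
tool_pos: [0.4603, -0.0337, 0.1151]
eef_rot: [180.0, -0.0, 0.0]
force: [0.3, 0.1, -6.8]
width: 0.45
```

{"op": "carry_out", "data": {
  "motion": [
    {"tx":0,"ty":0,"tz":0.02,"wx":0,"wy":0,"wz":0,"grip":1},
    {"tx":0,"ty":0,"tz":0.04,"wx":0,"wy":0,"wz":0,"grip":1},
    {"tx":0,"ty":0,"tz":0.06,"wx":0,"wy":0,"wz":0,"grip":1},
    {"tx":0,"ty":0,"tz":0.08,"wx":0,"wy":0,"wz":0,"grip":1},
    {"tx":0,"ty":0,"tz":0.08,"wx":0,"wy":0,"wz":0,"grip":1}
  ]
}}

```text
clock: 22.72
tool_pos: [0.4599, -0.0337, 0.108]
eef_rot: [180.0, -0.0, 0.0]
force: [-3.1, 1.3, 3.9]
width: 0.448
```

Seated. Releasing and moving above the probe.

{"op": "carry_out", "data": {
  "motion": [
    {"tx":0,"ty":0,"tz":0,"wx":0,"wy":0,"wz":0,"grip":0},
    {"tx":0,"ty":0,"tz":0,"wx":0,"wy":0,"wz":0,"grip":0},
    {"tx":0,"ty":0,"tz":0,"wx":0,"wy":0,"wz":0,"grip":0},
    {"tx":0,"ty":0,"tz":0,"wx":0,"wy":0,"wz":0,"grip":0}
  ]
}}

```text
clock: 23.22
tool_pos: [0.4599, -0.0337, 0.1073]
eef_rot: [180.0, -0.0, -0.0]
force: [-0.3, -0.2, -1.2]
width: 1.001
```

{"op": "carry_out", "data": {
  "motion": [
    {"tx":0,"ty":0,"tz":0,"wx":0,"wy":0,"wz":0,"grip":0},
    {"tx":0,"ty":0,"tz":-0.3,"wx":0,"wy":0,"wz":0,"grip":0},
    {"tx":0,"ty":0,"tz":-0.8,"wx":0,"wy":0,"wz":0,"grip":0},
    {"tx":0,"ty":0,"tz":-1,"wx":0,"wy":0,"wz":0,"grip":0},
    {"tx":0,"ty":0,"tz":-1,"wx":0,"wy":0,"wz":0,"grip":0}
  ]
}}

```text
clock: 23.85
tool_pos: [0.4602, -0.0338, 0.2083]
eef_rot: [179.9, -0.2, 0.0]
force: [-0.4, -0.7, -0.2]
width: 1.001
```

{"op": "carry_out", "data": {
  "motion": [
    {"tx":0.8,"ty":0.08,"tz":-0.15,"wx":0,"wy":0,"wz":0,"grip":0},
    {"tx":0.8,"ty":0.08,"tz":-0.15,"wx":0,"wy":0,"wz":0,"grip":0},
    {"tx":0.8,"ty":0.08,"tz":-0.15,"wx":0,"wy":0,"wz":0,"grip":0}
  ]
}}

```text
clock: 24.22
tool_pos: [0.5401, -0.0417, 0.2205]
eef_rot: [-180.0, 0.1, 0.0]
force: [-0.6, -0.2, 0.5]
width: 1.001
```

{"op": "carry_out", "data": {
  "motion": [
    {"tx":0.85,"ty":0.08,"tz":0,"wx":0,"wy":0,"wz":0,"grip":0},
    {"tx":0.85,"ty":0.08,"tz":0,"wx":0,"wy":0,"wz":0,"grip":0},
    {"tx":0.85,"ty":0.08,"tz":0,"wx":0,"wy":0,"wz":0,"grip":0},
    {"tx":0.85,"ty":0.08,"tz":0,"wx":0,"wy":0,"wz":0,"grip":0}
  ]
}}

```text
clock: 24.72
tool_pos: [0.6235, -0.0494, 0.2219]
eef_rot: [-180.0, 0.1, -0.0]
force: [-0.5, -0.1, -0.4]
width: 0.997
```

```bash
python3 - <<'E'
from h import *
s=grab_frame("side")
p=camera_params("wrist");w=grab_frame("wrist")
print(read_state()["tool_pos"],proj(p,[[.625,-.0495,.132],[.625,-.0495,.153],[.656,-.0495,.132]]).round(0))
cv2.imwrite("pics/v6.png",np.hstack([cv2.resize(s[120:260,320:400],(240,420)),w]))
E
```

```text
[ 0.62372165 -0.04953451  0.22255857] [[284. 217.]
 [284. 228.]
 [325. 217.]]
```

View pics/v6.png

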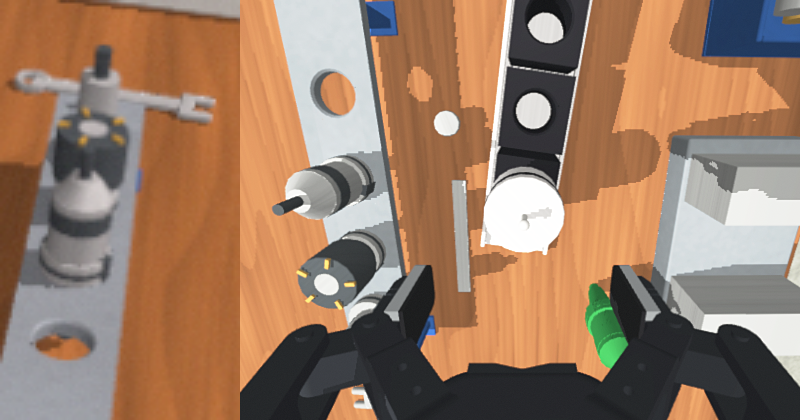

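Drum top at (284,213) and stylus tip at (284,222): y is about 3 mm larger than predicted, so I correct for it. Side panel: three tools seated.

{"op": "carry_out", "data": {
  "motion": [
    {"tx":0.01,"ty":-0.03,"tz":0.2,"wx":0,"wy":0,"wz":0,"grip":0},
    {"tx":0.01,"ty":-0.03,"tz":0.5,"wx":0,"wy":0,"wz":0,"grip":0},
    {"tx":0.01,"ty":-0.03,"tz":0.8,"wx":0,"wy":0,"wz":0,"grip":0},
    {"tx":0.01,"ty":-0.03,"tz":1,"wx":0,"wy":0,"wz":0,"grip":0},
    {"tx":0.01,"ty":-0.03,"tz":1,"wx":0,"wy":0,"wz":0,"grip":0}
  ]
}}

```text
clock: 25.45
tool_pos: [0.6246, -0.0465, 0.1215]
eef_rot: [-180.0, 0.2, -0.0]
force: [-0.4, -0.1, 0.4]
width: 1.0
```

{"op": "carry_out", "data": {
  "motion": [
    {"tx":0,"ty":0,"tz":0.17,"wx":0,"wy":0,"wz":0,"grip":0},
    {"tx":0,"ty":0,"tz":0.17,"wx":0,"wy":0,"wz":0,"grip":0},
    {"tx":0,"ty":0,"tz":0.17,"wx":0,"wy":0,"wz":0,"grip":1},
    {"tx":0,"ty":0,"tz":0.17,"wx":0,"wy":0,"wz":0,"grip":1},
    {"tx":0,"ty":0,"tz":0.17,"wx":0,"wy":0,"wz":0,"grip":1}
  ]
}}

```text
clock: 26.08
tool_pos: [0.626, -0.0468, 0.107]
eef_rot: [180.0, -0.1, 0.0]
force: [-2.1, -0.2, 4.6]
width: 0.714
```

{"op": "carry_out", "data": {
  "motion": [
    {"tx":0,"ty":0,"tz":0,"wx":0,"wy":0,"wz":0,"grip":1},
    {"tx":0,"ty":0,"tz":0,"wx":0,"wy":0,"wz":0,"grip":1},
    {"tx":0,"ty":0,"tz":0,"wx":0,"wy":0,"wz":0,"grip":1}
  ]
}}

```text
clock: 26.45
tool_pos: [0.626, -0.0468, 0.107]
eef_rot: [180.0, -0.1, 0.0]
force: [-2.6, 0.4, 5.9]
width: 0.712
```

{"op": "carry_out", "data": {
  "motion": [
    {"tx":0,"ty":0,"tz":-0.2,"wx":0,"wy":0,"wz":0,"grip":1},
    {"tx":0,"ty":0,"tz":-0.5,"wx":0,"wy":0,"wz":0,"grip":1},
    {"tx":0,"ty":0,"tz":-0.8,"wx":0,"wy":0,"wz":0,"grip":1},
    {"tx":0,"ty":0,"tz":-1,"wx":0,"wy":0,"wz":0,"grip":1},
    {"tx":0,"ty":0,"tz":-1,"wx":0,"wy":0,"wz":0,"grip":1}
  ]
}}

```text
clock: 27.08
tool_pos: [0.6261, -0.0467, 0.2065]
eef_rot: [180.0, -0.1, 0.0]
force: [-0.4, 0.4, -4.9]
width: 0.709
```

{"op": "carry_out", "data": {
  "motion": [
    {"tx":-0.4,"ty":0,"tz":0,"wx":0,"wy":0,"wz":0,"grip":1},
    {"tx":-0.8,"ty":-0.3,"tz":0,"wx":0,"wy":0,"wz":0,"grip":1},
    {"tx":-0.8,"ty":-0.88,"tz":0,"wx":0,"wy":0,"wz":0,"grip":1},
    {"tx":-0.8,"ty":-0.88,"tz":0,"wx":0,"wy":0,"wz":0,"grip":1}
  ]
}}

```text
clock: 27.58
tool_pos: [0.5445, 0.0446, 0.2043]
eef_rot: [-179.9, 0.1, 0.2]
force: [0.2, -0.6, -4.5]
width: 0.711
```

{"op": "carry_out", "data": {
  "motion": [
    {"tx":-0.5,"ty":0,"tz":0,"wx":0,"wy":0,"wz":0,"grip":1},
    {"tx":-0.87,"ty":0,"tz":0,"wx":0,"wy":0,"wz":0,"grip":1},
    {"tx":-0.87,"ty":0,"tz":0.25,"wx":0,"wy":0,"wz":0,"grip":1},
    {"tx":-0.87,"ty":0,"tz":0.25,"wx":0,"wy":0,"wz":0,"grip":1},
    {"tx":-0.87,"ty":0,"tz":0.25,"wx":0,"wy":0,"wz":0,"grip":1}
  ]
}}

```text
clock: 28.2
tool_pos: [0.4593, 0.0411, 0.1805]
eef_rot: [180.0, -0.0, -0.0]
force: [0.7, -0.3, -4.7]
width: 0.712
```

{"op": "carry_out", "data": {
  "motion": [
    {"tx":0,"ty":0,"tz":0.15,"wx":0,"wy":0,"wz":0,"grip":1},
    {"tx":0,"ty":0,"tz":0.3,"wx":0,"wy":0,"wz":0,"grip":1},
    {"tx":0,"ty":0,"tz":0.45,"wx":0,"wy":0,"wz":0,"grip":1},
    {"tx":0,"ty":0,"tz":0.6,"wx":0,"wy":0,"wz":0,"grip":1},
    {"tx":0,"ty":0,"tz":0.67,"wx":0,"wy":0,"wz":0,"grip":1}
  ]
}}

```text
clock: 28.82
tool_pos: [0.4593, 0.0412, 0.1131]
eef_rot: [180.0, 0.0, -0.0]
force: [-1.4, 0.2, -6.0]
width: 0.71
```

{"op": "carry_out", "data": {
  "motion": [
    {"tx":0,"ty":0,"tz":0.02,"wx":0,"wy":0,"wz":0,"grip":1},
    {"tx":0,"ty":0,"tz":0.04,"wx":0,"wy":0,"wz":0,"grip":1},
    {"tx":0,"ty":0,"tz":0.06,"wx":0,"wy":0,"wz":0,"grip":1},
    {"tx":0,"ty":0,"tz":0.075,"wx":0,"wy":0,"wz":0,"grip":1},
    {"tx":0,"ty":0,"tz":0.075,"wx":0,"wy":0,"wz":0,"grip":1}
  ]
}}

```text
clock: 29.45
tool_pos: [0.459, 0.0413, 0.107]
eef_rot: [180.0, -0.1, 0.0]
force: [-3.9, 0.4, 7.5]
width: 0.715
```

Seated. Release, rise, back away and check.

{"op": "carry_out", "data": {
  "motion": [
    {"tx":0,"ty":0,"tz":0,"wx":0,"wy":0,"wz":0,"grip":0},
    {"tx":0,"ty":0,"tz":0,"wx":0,"wy":0,"wz":0,"grip":0},
    {"tx":0,"ty":0,"tz":0,"wx":0,"wy":0,"wz":0,"grip":0},
    {"tx":0,"ty":0,"tz":0,"wx":0,"wy":0,"wz":0,"grip":0},
    {"tx":0,"ty":0,"tz":0,"wx":0,"wy":0,"wz":0,"grip":0}
  ]
}}

```text
clock: 30.08
tool_pos: [0.4588, 0.0413, 0.1058]
eef_rot: [-180.0, 0.0, 0.0]
force: [0.4, 0.4, 0.6]
width: 0.998
```

{"op": "carry_out", "data": {
  "motion": [
    {"tx":0,"ty":0,"tz":-0.2,"wx":0,"wy":0,"wz":0,"grip":0},
    {"tx":0,"ty":0,"tz":-0.6,"wx":0,"wy":0,"wz":0,"grip":0},
    {"tx":0,"ty":0,"tz":-1,"wx":0,"wy":0,"wz":0,"grip":0},
    {"tx":0,"ty":0,"tz":-1,"wx":0,"wy":0,"wz":0,"grip":0}
  ]
}}

```text
clock: 30.58
tool_pos: [0.4598, 0.0412, 0.2082]
eef_rot: [179.9, -0.3, 0.0]
force: [0.0, 0.2, -0.7]
width: 0.996
```

{"op": "carry_out", "data": {
  "motion": [
    {"tx":0,"ty":-1,"tz":-0.6,"wx":0,"wy":0,"wz":0,"grip":0},
    {"tx":0,"ty":-1,"tz":-0.6,"wx":0,"wy":0,"wz":0,"grip":0},
    {"tx":0,"ty":-1,"tz":-0.6,"wx":0,"wy":0,"wz":0,"grip":0}
  ]
}}

```text
clock: 30.95
tool_pos: [0.4589, 0.1436, 0.2665]
eef_rot: [-180.0, -0.1, 0.2]
force: [-0.3, -0.8, 0.7]
width: 1.004
```

{"op": "carry_out", "data": {
  "motion": [
    {"tx":0,"ty":-1,"tz":0,"wx":0,"wy":0,"wz":0,"grip":0},
    {"tx":0,"ty":-1,"tz":0,"wx":0,"wy":0,"wz":0,"grip":0},
    {"tx":0,"ty":-1,"tz":0,"wx":0,"wy":0,"wz":0,"grip":0},
    {"tx":0,"ty":-1,"tz":0,"wx":0,"wy":0,"wz":0,"grip":0}
  ]
}}

```text
clock: 31.45
tool_pos: [0.4588, 0.2403, 0.2647]
eef_rot: [179.9, 0.1, -0.0]
force: [-0.4, -0.4, -0.3]
width: 0.999
```

```bash
python3 - <<'E'
from h import *
s=grab_frame("side");t=grab_frame("top");p=camera_params("top")
H=[(.4597,.0403,.153),(.4608,-.0347,.158),(.462,-.1097,.130),(.4632,-.1847,.154)]
for q in proj(p,H):
    print(q.round(1)); c=tuple(int(8*x) for x in (q+[.5,.5])); cv2.circle(t,c,8,(0,0,255),1,cv2.LINE_AA,3)
cv2.imwrite("pics/v7.png",np.hstack([cv2.resize(t[230:320,215:435],None,fx=2.2,fy=4.4)[:396],cv2.resize(s[120:260,300:400],(300,396))]))
print(read_state()["tool_pos"])
E
```

```text
[265.1 273.2]
[306.7 274.4]
[346.4 277.2]
[389.4 277.4]
[0.45892692 0.24008872 0.26530247]
```

View pics/v7.png

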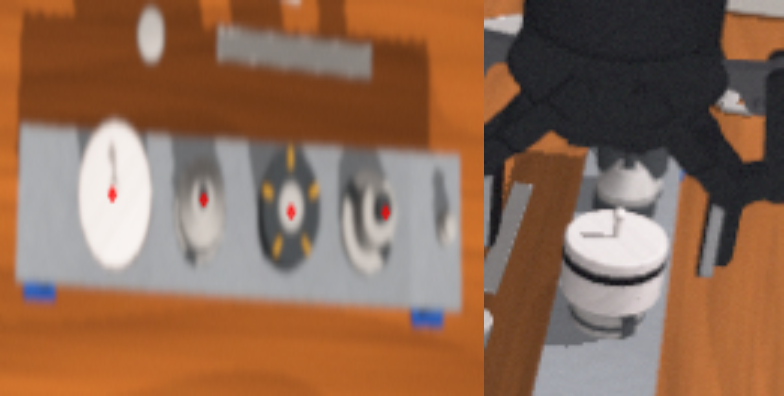

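The top view shows all four tools in the rack. The predicted tip positions for seated, centred tools (red dots) fall on the tips: probe, chuck, face mill and end mill from left to right. The side view shows the probe's flange on the plate.

```bash
python3 -c "
from plant import *
sign_off(); print(read_state()['clock'])"
```

```text
the job is handed in; nothing more can be done
the job is handed in; nothing more can be done
```

All four tool holders are in the rack in reverse order, and I handed the job in just after 31 s of the allowed 96 s. On the tray they stood, left to right, end mill, face mill, drill chuck, probe; in the rack they now stand, left to right, probe, drill chuck, face mill, end mill.

- **Seating:** I lowered each tool until the wrist force showed contact, at the same TCP height (within 1 mm) at which I had picked it up. The tray and rack seats are at the same height. Only then did I open the fingers.
- **Last picture check:** the top view shows all four tools upright, with the tool tips where seated, centred tools should appear, to within a few millimetres by eye. I saw the end mill, face mill and drill chuck seated in earlier side views. In the last side view the gripper hid part of the rack, and only the probe could be checked there.
- **Disagreements:** the top and wrist cameras differed by about 2 to 4 mm in y for the tools and the rack holes. I used values between the two and corrected the probe grasp by 3 mm. The face mill showed a weaker contact force (−7 to −1 N), so I lowered it about 1.5 mm further before releasing.

No check failed. The sign-off reports no verdict.

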